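# Load and raise the viscometer stage

## Task

Lay the blue sample plate squarely on the bare metal spacer plate that waits on the lowered lifting stage under the viscometer head, and let go of it. Then swing the red-handled ratchet lever fully down and up, one notch a time, until the red pointer on the stage stands within the height of the green band on the post (nearest its middle is best; the stage cannot be let down again). Leave the lever swung fully up and the plates still flush on the stage, and do not push the bottles, beaker, jar, spatula or yellow plate about.

Things in the scene. Friction and masses are not known exactly. Their poses are not given: they have to be found in the camera images.
- stand: Fixed lifting stand; origin on the table below the middle of the stage, x away from the robot, y left, z up (place and yaw vary; other offsets use this frame, mm). Grey base x -80..170, y -80..80, 20 high; blue gear housing 85 x 75 under the stage up to z 93; column at x 135. Scale post 10 x 10 at x 45, y 85, up to z 165.
- head_edge (a point): Middle of the lower front edge of the viscometer head, a blue box x -5..125, y -55..55, z 262..442 overhanging the stage; thin spindle at x 35, y 0 down to z 237; keypad out to x -11. It leaves no room for an upright gripper over the stage: come from the robot's side with the tool leaning 30 to 45 degrees (fingers pointing down and away from the robot).
- wheel_axis (a point): Centre of the ratchet wheel on the stand's right: radius 48 mm, 12 teeth, axis along y at x 0, z 70, wheel in y -106..-94; lever arm outside it, y -125..-115. A fixed pawl block stands at x 51..101, y -125..-75, up to z 95.
- stage_top (a point): Centre of the top face of the lifting stage, a steel platform 100 (x) x 70 (y) x 10 mm; 115 mm above the table when lowered. Axes as the stand's.
- stage (a joint): Height of the stage in m above its lowest position: 0 at the start; each notch of the ratchet wheel raises it 8 mm and a pawl holds it there; it cannot be lowered. During a down stroke it rises about 11 mm and, as the lever goes back up, settles 3 to 4 mm lower onto the notch.
- pointer (a point): Outer end of the red pointer (3 mm thick) on the stage's left side, mid thickness.
- band: Green band 18 x 18 mm and 12 mm tall on the scale post, fixed; origin at its middle. It sits 15 to 33 mm above the pointer's start height. The pointer must end within 6 mm of its middle in height.
- lever (a joint): Lever angle, rad: 0 fully up (16 degrees from vertical, leaning to the robot), 1.0 fully down (16 degrees above level, pointing to the robot); stops at both ends, starts anywhere, stays where left. Down drives the wheel, up clicks freely. A swing from under 0.2 to past 0.8 and back under 0.2 advances exactly one notch. About 6 N at the handle.
- lever_bar (a point): Middle of the free part of the lever's red cross bar, a round bar 16 mm thick running along the stand's y, 150 mm from the pivot; the bar is free from 50 mm on the lever arm's side of this point to 40 mm on the other side (right). A gripper may hold it from above and turn about it; keep clear of the head, whose side is 125 mm to the left of this point.
- lever_pivot (a point): Point on the lever's axis (along the stand's y) straight opposite lever_bar, 70 mm above the table.
- spacer: Loose bare aluminium spacer plate 80 (x) x 50 (y) x 20 mm lying on the stage, a little off centre and askew; origin at the centre of its underside, x along its length.
- sample: Loose blue sample plate 80 (x) x 50 (y) x 14 mm with a thin white disc drawn on top, about 150 g; origin at the centre of its underside, x along its length. It lies on a riser, 36 mm above the table, overhanging it all round.
- other_plate: Loose yellow plate of the same size on the other riser; leave it alone.
- riser_a: Fixed black round riser under the blue plate, diameter 38 mm (foot 54 mm, 6 high), 36 mm high; origin under its centre.
- riser_b: Fixed riser like it, under the yellow plate.
- bottle_a: Lavender bottle, 48 mm diameter, 150 high; origin under its centre. Leave alone.
- bottle_b: Green bottle, same size. Leave alone.
- bottle_c: Blue bottle, same size. Leave alone.
- beaker: Glass beaker, 64 mm diameter, 85 high; origin under its centre. Leave alone.
- jar: White jar, 60 mm diameter, 55 high; origin under its centre. Leave alone.
- spatula: Spatula 180 mm long lying on the table. Leave alone.
Mind the look-alikes: they are no part of the job. Of the things shaped like the spacer, the aluminium one is meant.

How it is judged:
By the outcome, as a careful person would: the job done as asked, in the order asked, and still so for the second after the job is handed in, with the robot touching nothing.
It also fails if it takes over 72 s, if anything falls off the work surface, if the arm or the gripper's body presses on something with over 40 N, if the wrist force passes 120 N, or if a joint passes its speed limit or range.

## Robot

A 6-joint arm with a two-finger parallel gripper is mounted at the origin on the work surface. World frame = base frame: x ahead of the robot, y to its left, z up, the work surface at z = 0. Lengths are in m, angles in rad, forces in N, time in s.
With the tool pointing down it reaches from about 0.35 to 0.975 m from the base axis. Payload 4.9 kg.
Tool frame: the origin (TCP) lies midway between the tips of the shut fingers; the grasp point (between the pads) lies 19 mm behind it (manip.hold_point_z is the distance from the TCP to the grasp point, in m); z points along the fingers, y is the line along which they close (so a half turn about z gives the same grasp; the last joint's range is limited). The gripper opens to 85 mm and grips with 20 to 120 N. Pads are 22 mm wide; open, the fingers measure 114 mm over their backs; the gripper's body (76 mm by 85 mm) begins 54 mm behind the grasp point. The pads swing forward as they close: fully open they stand 13 mm farther back than shut.
Start: joints at [1.151, 0.053, 1.613, -0, 1.476, -0.119], TCP at [0.185, 0.597, 0.231] pointing down, gripper open.
Joint ranges: [-3.01, 3.01], [-1.01, 2.22], [0.06, 2.58], [-1.02, 4.17], [0.09, 2.62], [-3.14, 3.14]. Speed limits (rad/s): [2.57, 2.57, 3.14, 3.14, 3.14, 3.14].

## Interface

Orientations are given as a unit quaternion [w, x, y, z].
In Python, from plant import manip gives the robot as it stands. The module is installed in compiled form; this text tells all that it offers.
- The arm moves only by the shell command python3 -m jog 'ROWS' [OPENING]. ROWS is JSON, one flat list of numbers, 6 for each row, row after row: the shift along the tool's x, y, z in units of 0.1 m (1.0 is 0.1 m), then the turn, a rotation vector about the tool's x, y, z in units of 180 degrees (1.0 is 180 degrees). A call has 1 to 8 rows; each row is the pose to reach, as a shift and turn from the pose commanded when the call began, along the tool's axes at that moment, turning the shorter way round; what a row does not reach only later rows make up. A row lasts 1/8 s, in which the tool goes at most 62.5 mm and 10.7 degrees, less where a joint would pass 70% of its speed; a pose out of reach is approached as far as the arm can. A call with a number of a shift or a turn outside -1 to 1 is refused whole. A call with a gripper value outside its range is refused whole. OPENING is the finger opening in mm, from 0 to 85.4, set as the call begins (- or left out, the last holds). The fingers move at their own pace and stop on an object; the grip force is fixed at half the most. Time passes only in rows, so rows that repeat a pose let the fingers close. It gives the time, the measured TCP pose, the force, the opening and the grip force at its end, in the units of the state.
- manip.state(): the state, without advancing time (a new reading comes with each control period).
- manip.grab_frame(name): name is "side" or "top" or "wrist"; returns a dict with "img" (384x512x3 uint8, blue, green, red), "z_map" (384x512 float32, m along the optical axis (not along the pixel's ray), 0 where there is no reading), "fx", "fy", "cx", "cy" (pixels), "distortion" ([k1, k2, p1, p2, k3] as OpenCV has them; the pictures are not rectified), "xyz" and "attitude" of the camera in the world; the wrist camera has in their place "T_tool_cam" (4x4, takes a point from camera to tool coordinates, whose origin is the TCP and whose axes are the flange's). Camera axes: x right, y up, looking along -z (the intrinsics and any distortion apply to the point x, -y, -z); pixel columns grow to the right and rows downward; lengths in m; the calibration is good to about 2 mm. A picture is of the moment at which its call begins: read the wrist's pose just before it.
- manip.job_done(): hands the job in; it is judged then, once.
The state is a dict: "time": time; "joint_pos": joint angles; "joint_vel": joint speeds; "joint_efforts": joint torques, N m; "tool_pos": TCP position; "tool_rot": TCP orientation; "contact_force": force on the tool from outside, world axes, zero at the start; "ft_torque": the same for the moment, N m; "gripper_width": opening from 0.0 (shut) to 1.0 (fully open); "grasp_force": force on a finger pad.
Only numpy, scipy, OpenCV 4.12 (cv2) and the standard library are available. Lean on these libraries where they do the work, as an engineer would, in place of code of your own. Each camera call takes 0.05 s, during which the arm holds its last target. There are 200 camera calls.

## Working session

There is one attempt and no reset: what is moved stays moved. The work goes in short steps, Python scripts to look and compute and a shell command to move; the robot and the scene stay as the last step left them, time stands still between calls to the robot, and variables do not carry over. Pictures are saved under pics/ and viewed, at most 10 in all, crops included, and the job is handed in when it is done.

```bash
mkdir -p pics
cat > h.py <<'E'
import numpy as np, cv2
from plant import manip
from scipy.spatial.transform import Rotation as R
def rot(q): return R.from_quat([q[1],q[2],q[3],q[0]])
def grab(n):
    s=manip.state(); f=manip.grab_frame(n)
    if n=="wrist":
        T=np.eye(4); T[:3,:3]=rot(s["tool_rot"]).as_matrix(); T[:3,3]=s["tool_pos"]; M=T@np.array(f["T_tool_cam"])
    else:
        M=np.eye(4); a=np.array(f["attitude"]); M[:3,:3]=rot(a).as_matrix() if a.size==4 else a.reshape(3,3); M[:3,3]=f["xyz"]
    f["M"]=M; return f
def cloud(f):
    h,w=f["z_map"].shape; K=np.array([[f["fx"],0,f["cx"]],[0,f["fy"],f["cy"]],[0,0,1.]])
    u,v=np.meshgrid(np.arange(w),np.arange(h)); p=np.stack([u,v],-1).reshape(-1,1,2).astype(np.float64)
    n=cv2.undistortPoints(p,K,np.array(f["distortion"],float)).reshape(h,w,2); z=f["z_map"]
    c=np.stack([n[...,0]*z,-n[...,1]*z,-z],-1)
    X=c@f["M"][:3,:3].T+f["M"][:3,3]; X[z==0]=np.nan; return X
def save(n,f): np.savez("d_"+n+".npz",img=f["img"],X=cloud(f),M=f["M"])
E
python3 - <<'E'
from h import *
for n in("top","side"):
    f=grab(n); save(n,f); cv2.imwrite(f"pics/{n}.png",cv2.resize(f["img"],(800,600))); print(n,f["xyz"],f["attitude"],f["distortion"])
print(manip.state(), manip.hold_point_z)
E
```

```text
top [ 0.30551207 -0.03242819  1.38253256] [ 0.73524126  0.0861948  -0.08051596 -0.6674638 ] [-0.04942623  0.          0.          0.          0.        ]
side [0.06060987 0.85565993 1.32166997] [-0.24214738 -0.09006026  0.34799739  0.90119455] [0.06066037 0.         0.         0.         0.        ]
{'time': 0.1, 'joint_pos': array([ 1.15099056e+00,  5.33067635e-02,  1.61417297e+00, -6.36932084e-06,
        1.47597605e+00, -1.18969437e-01]), 'joint_vel': array([ 0.00215115, -0.00138901, -0.00411587, -0.00026419, -0.00348726,
        0.0005172 ]), 'joint_efforts': array([ 1.28494426e-04, -3.94903493e+01, -3.71362603e+01, -1.79211665e-04,
        3.92289046e-03, -2.19760585e-05]), 'tool_pos': array([0.18495093, 0.59641709, 0.23016635]), 'tool_rot': array([-2.44871902e-04,  1.49851223e-01,  9.88708118e-01, -8.98810338e-04]), 'contact_force': array([ 0.54965913, -0.0220206 ,  0.90518819]), 'ft_torque': array([-0.03026446, -0.0119553 ,  0.03179493]), 'grasp_force': 0.0, 'gripper_width': 0.9974758887308673} 0.0187
```

View pics/top.png

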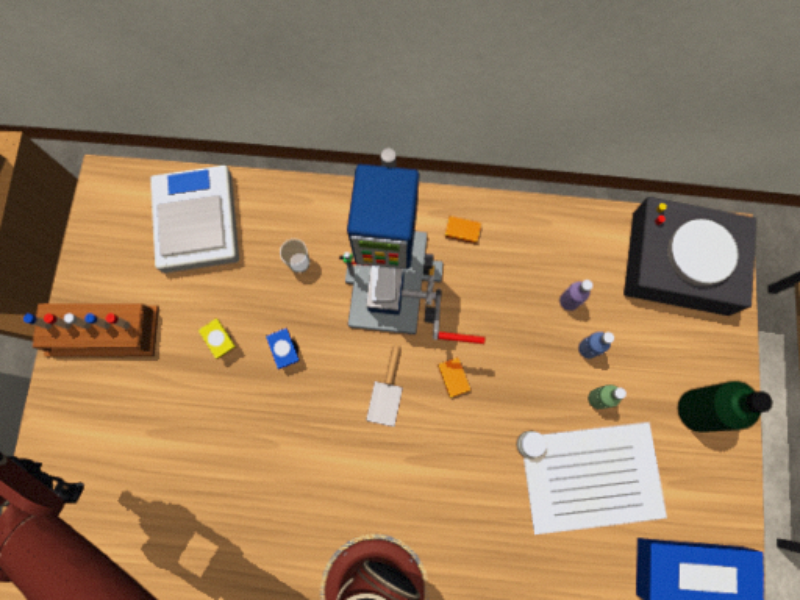

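View pics/side.png

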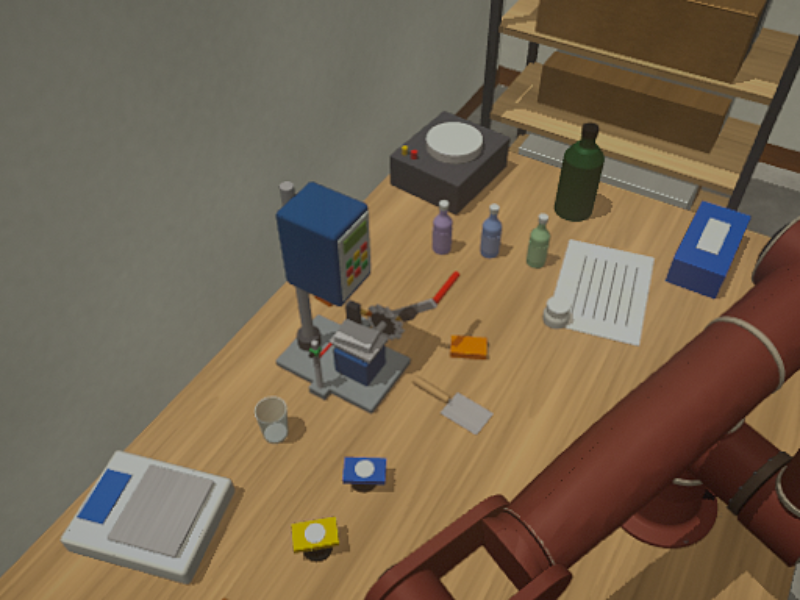

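The top view shows the blue plate at (283,348), the spacer on the stage at (383,287), the lever bar at (461,339) and the band post at (348,258). The side view shows the lever near its down end, the band at (315,350) and the red pointer beside it. Next I measure these.

```bash
cat > m.py <<'E'
from h import *
def rect(P):
    (c,s,a)=cv2.minAreaRect((P[:,:2]*1000).astype(np.float32)); return np.round(c,1),np.round(s,1),round(a,1)
for n in("top","side"):
    d=np.load(f"d_{n}.npz"); im=d["img"]; X=d["X"]; hsv=cv2.cvtColor(im,cv2.COLOR_BGR2HSV).astype(int); H,S,V=hsv[...,0],hsv[...,1],hsv[...,2]
    x,y,z=X[...,0],X[...,1],X[...,2]
    def rep(name,m):
        P=X[m&np.isfinite(z)]
        if len(P)>4: print(n,name,len(P),"med",np.round(np.median(P,0)*1000,1),"min",np.round(P.min(0)*1000),"max",np.round(P.max(0)*1000),"rect",*rect(P))
    def box(c0,c1,r0,r1):
        m=np.zeros(z.shape,bool); k=.64; m[int(r0*k):int(r1*k),int(c0*k):int(c1*k)]=True; return m
    if n=="top": B=[box(260,305,322,375),box(430,495,325,350),box(330,360,240,275),box(355,415,255,315),box(345,425,160,270)]
    else: B=[box(335,395,450,490),box(425,470,265,310),box(295,340,335,370),box(325,390,310,360),box(270,375,180,310)]
    rep("table",(abs(z)<.02)&box(150,600,370,420))
    rep("plate",B[0]&(z>.04)&(z<.06))
    rep("bar",B[1]&(S>170)&((H<6)|(H>174))&(z>.05))
    rep("band",B[2]&(H>45)&(H<80)&(S>100)); rep("ptr",B[2]&(S>120)&((H<6)|(H>174)))
    rep("spacer",B[3]&(z>.128)&(z<.142)); rep("stage",B[3]&(z>.107)&(z<.121))
    rep("headtop",B[4]&(z>.43)&(z<.46))
    rep("base",(z>.014)&(z<.026)&(box(340,430,230,335) if n=="top" else box(270,415,310,410)))
E
python3 m.py
```

```text
top table 8970 med [4.187e+02 5.300e+01 1.000e-01] min [ 315. -474.  -10.] max [525. 567.  20.] rect [420.1  43. ] [ 112.6 1041.6] 5.6
top plate 335 med [497.  255.8  49.9] min [452. 216.  41.] max [541. 295.  58.] rect [496.5 256.7] [80.7 51.4] 27.6
top bar 130 med [ 533.7 -129.5  181.2] min [ 527. -176.  173.] max [542. -84. 187.] rect [ 534.7 -130.2] [92.5 13.5] 88.6
top band 15 med [686.8 123.  144.7] min [684. 114. 138.] max [699. 134. 150.] rect [689.2 121.9] [11.3 21.3] 22.7
top spacer 325 med [645.5  41.7 135.2] min [606.  14. 128.] max [684.  69. 141.] rect [646.5  41.2] [77.5 47.4] 6.0
top stage 209 med [621.   23.8 114.6] min [596.   3. 107.] max [691. 109. 121.] rect [643.3  56.7] [105.6  93.8] 89.1
top headtop 1942 med [700.5  37.2 441.9] min [637. -18. 430.] max [778.  94. 460.] rect [707.7  38.5] [110.5 140.6] 88.8
top base 1272 med [635.9   7.7  20.3] min [565. -57.  14.] max [814. 138.  26.] rect [682.  39.] [244.7 195.2] 6.9
side table 7372 med [511.9  36.    2.1] min [ 157. -236.  -10.] max [951. 347.  20.] rect [573.4  59.3] [938.4 139.5] 30.4
side plate 449 med [
[... 226 characters left out ...]
nd 20 med [687.4 128.7 144.7] min [682. 116. 137.] max [699. 137. 151.] rect [688.6 127.3] [19.9 11.8] 49.6
side ptr 24 med [690.5  91.9 114.5] min [687.  23.  21.] max [735. 119. 119.] rect [705.1  67.5] [ 22.3 106.4] 30.2
side spacer 334 med [646.1  45.1 137.1] min [606.  13. 128.] max [691.  73. 142.] rect [647.6  42.1] [82.5 57. ] 5.9
side stage 204 med [628.3  65.7 115.9] min [594. -61. 107.] max [697.  93. 121.] rect [645.1  16.1] [155.3 101.2] 89.0
side headtop 1448 med [700.3  48.5 443.9] min [636. -17. 430.] max [792.  98. 460.] rect [714.4  41. ] [112.9 156.1] 88.1
side base 1441 med [675.2  78.7  22.1] min [529. -85.  14.] max [817. 142.  26.] rect [684.7  33.9] [220.  291.2] 76.1
```

```bash
cat >> h.py <<'E'
def pose(az,tilt,flip=False):
    """tool z leans outward along azimuth az by tilt from down; y horizontal, perpendicular to az"""
    a,t=np.radians([az,tilt]); z=np.array([np.cos(a)*np.sin(t),np.sin(a)*np.sin(t),-np.cos(t)])
    y=np.array([-np.sin(a),np.cos(a),0])*(-1 if flip else 1); x=np.cross(y,z); return R.from_matrix(np.stack([x,y,z],1))
def plan(wps,p=None,q=None):
    if p is None: s=manip.state(); p=s["tool_pos"]; q=rot(s["tool_rot"])
    p=np.array(p,float)
    for P,Q in wps:
        P=np.array(P,float); dv=(q.inv()*Q).as_rotvec(); D=P-p
        n=1
        while True:
            pp=p.copy(); qq=q; out=[]; ok=True
            for i in range(n):
                tp=p+D*(i+1)/n; tq=q*R.from_rotvec(dv*(i+1)/n)
                v=qq.inv().apply(tp-pp)*10; w=(qq.inv()*tq).as_rotvec()/np.pi
                v=np.round(v,3); w=np.round(w,4)
                k=int(np.ceil(max(np.linalg.norm(v)*100/62.5,np.linalg.norm(w)*180/10.7)-1e-6)); ok&=abs(v).max()<=1 and k<=8
                out.append((*v.tolist(),*w.tolist(),'rows',max(k,1))); pp=pp+qq.apply(v)/10; qq=qq*R.from_rotvec(w*np.pi)
            if ok: break
            n+=1
        for o in out: print(o)
        p,q=pp,qq; print("->",np.round(p,4))
E
python3 - <<'E'
from h import *
f=grab("wrist"); print(np.round(f["T_tool_cam"],3))
for fl in(False,True):
    print(fl); plan([([.42,.33,.20],pose(28,35,fl))])
E
```

```text
[[-0.001  0.958  0.286  0.073]
 [ 1.     0.     0.001  0.001]
 [ 0.001  0.286 -0.958 -0.143]
 [ 0.     0.     0.     1.   ]]
False
(-0.759, -0.462, 0.076, -0.0193, -0.0461, -0.0608, 'rows', 2)
(-0.64, -0.603, 0.146, -0.0193, -0.0461, -0.0608, 'rows', 2)
(-0.488, -0.722, 0.188, -0.0193, -0.0461, -0.0608, 'rows', 2)
(-0.314, -0.81, 0.199, -0.0193, -0.0461, -0.0608, 'rows', 2)
-> [0.42 0.33 0.2 ]
True
(-0.759, -0.462, 0.076, -0.0568, 0.0238, 0.18, 'rows', 4)
(-0.891, 0.014, -0.028, -0.0569, 0.0238, 0.18, 'rows', 4)
(-0.739, 0.496, -0.044, -0.0568, 0.0238, 0.18, 'rows', 4)
(-0.356, 0.817, 0.034, -0.0569, 0.0238, 0.18, 'rows', 4)
-> [0.42   0.33   0.2001]
```

Run:
```python
from h import *
plan([([.445,.230,.107],pose(28.3,35))])
```

```text
(-0.714, -0.546, 0.247, -0.0155, -0.0368, -0.049, 'rows', 2)
(-0.589, -0.659, 0.294, -0.0156, -0.0369, -0.0489, 'rows', 2)
(-0.445, -0.754, 0.319, -0.0155, -0.0368, -0.049, 'rows', 2)
(-0.286, -0.827, 0.323, -0.0155, -0.0369, -0.0489, 'rows', 2)
(-0.118, -0.872, 0.304, -0.0155, -0.0368, -0.049, 'rows', 2)
-> [0.4449 0.23   0.107 ]
```

```bash
J="python3 -m jog"
$J '[-0.714,-0.546,0.247,-0.0155,-0.0368,-0.049,-0.714,-0.546,0.247,-0.0155,-0.0368,-0.049]' 85 >/dev/null
$J '[-0.589,-0.659,0.294,-0.0156,-0.0369,-0.0489,-0.589,-0.659,0.294,-0.0156,-0.0369,-0.0489]' >/dev/null
$J '[-0.445,-0.754,0.319,-0.0155,-0.0368,-0.049,-0.445,-0.754,0.319,-0.0155,-0.0368,-0.049]' >/dev/null
$J '[-0.286,-0.827,0.323,-0.0155,-0.0369,-0.0489,-0.286,-0.827,0.323,-0.0155,-0.0369,-0.0489]' >/dev/null
$J '[-0.118,-0.872,0.304,-0.0155,-0.0368,-0.049,-0.118,-0.872,0.304,-0.0155,-0.0368,-0.049,-0.118,-0.872,0.304,-0.0155,-0.0368,-0.049,-0.118,-0.872,0.304,-0.0155,-0.0368,-0.049]'
python3 - <<'E'
from h import *
f=grab("wrist"); save("w1",f); X=cloud(f); im=f["img"]
hsv=cv2.cvtColor(im,cv2.COLOR_BGR2HSV).astype(int)
m=(X[...,2]>.043)&(X[...,2]<.057)&(abs(X[...,0]-.496)<.07)&(abs(X[...,1]-.257)<.07)
P=X[m]; print(len(P),np.median(P,0),cv2.minAreaRect((P[:,:2]*1000).astype(np.float32)))
cv2.imwrite("pics/w1.png",im); s=manip.state(); print(s["time"],s["tool_pos"],s["gripper_width"])
g=np.array([0,0,0])
E
```

```text
time: 1.65
tool_pos: [0.4451, 0.2295, 0.1067]
tool_rot: [0.291, -0.232, 0.925, 0.074]
contact_force: [0.1, -0.7, 0.1]
gripper_width: 0.993
grasp_force: 0.0
3526 [0.48280438 0.25551315 0.05084528] ((494.3421630859375, 260.188232421875), (80.58615112304688, 50.07645034790039), 28.09294891357422)
1.7 [0.44508756 0.23029424 0.10734596] 0.9938152129398943
```

View pics/w1.png

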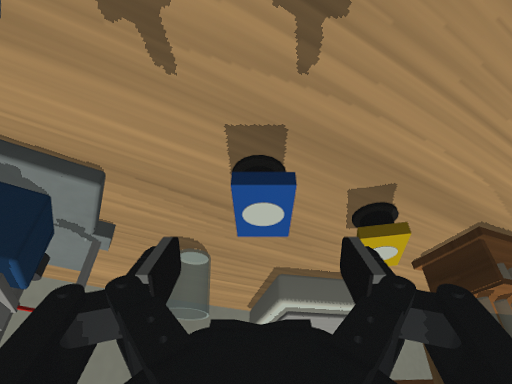

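The plate sits centred between the open fingers at (263,205). It measures 80.6 × 50.1 mm with its top at 51 mm, as it must. I'm going in to grasp.

Run:
```python
from h import *
plan([([.4844,.2534,.039],pose(28.1,35))])
```

```text
(0.019, 0.017, 0.821, 0.0007, 0.0001, 0.0003, 'rows', 2)
-> [0.4844 0.2534 0.039 ]
```

```bash
J="python3 -m jog"
$J '[0.01,0.01,0.4,0,0,0, 0.019,0.017,0.821,0,0,0, 0.019,0.017,0.821,0,0,0, 0.019,0.017,0.821,0,0,0]'
$J '[0,0,0,0,0,0,0,0,0,0,0,0,0,0,0,0,0,0,0,0,0,0,0,0,0,0,0,0,0,0,0,0,0,0,0,0]' 40
python3 - <<'E'
from h import *
f=grab("wrist"); save("w2",f); cv2.imwrite("pics/w2.png",f["img"][120:,60:450])
E
```

```text
time: 2.2
tool_pos: [0.4846, 0.2548, 0.0403]
tool_rot: [0.292, -0.234, 0.924, 0.074]
contact_force: [0.8, 0.3, 0.1]
gripper_width: 0.993
grasp_force: 0.0
time: 2.95
tool_pos: [0.4858, 0.2542, 0.042]
tool_rot: [0.294, -0.233, 0.924, 0.074]
contact_force: [-5.2, -1.4, 6.5]
gripper_width: 0.564
grasp_force: 61.5
```

View pics/w2.png

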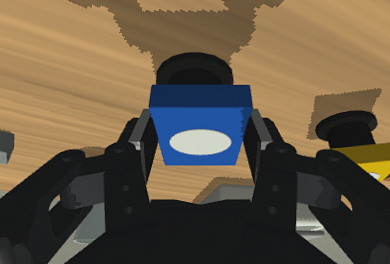

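Plate gripped at about 48 mm opening, square between the pads (centre (200,130) in the crop). Now I lift it and go to a spot where I can see the spacer beneath.

```bash
J="python3 -m jog"
$J '[-0.285,0,-0.41,0,0,0,-0.57,0,-0.82,0,0,0,-0.57,0,-0.82,0,0,0,-0.57,0,-0.82,0,0,0]'
python3 - <<'E'
from h import *
plan([([.45,.16,.24],pose(17,35)),([.56,.038,.28],pose(5.9,35))])
E
```

```text
time: 3.5
tool_pos: [0.4833, 0.2532, 0.1385]
tool_rot: [0.291, -0.233, 0.925, 0.074]
contact_force: [-0.6, 1.5, -3.1]
gripper_width: 0.559
grasp_force: 63.0
(0.01, -0.331, -0.627, 0.0181, -0.0, 0.0256, 'rows', 2)
(-0.018, -0.365, -0.607, 0.0182, -0.0, 0.0257, 'rows', 2)
-> [0.45 0.16 0.24]
(-0.399, -0.744, 0.036, 0.0177, -0.0, 0.0253, 'rows', 2)
(-0.458, -0.707, 0.076, 0.0176, -0.0, 0.0252, 'rows', 2)
-> [0.56  0.038 0.28 ]
```

```bash
J="python3 -m jog"
$J '[0.01,-0.331,-0.627,0.0181,0,0.0256,0.01,-0.331,-0.627,0.0181,0,0.0256]' >/dev/null
$J '[-0.018,-0.365,-0.607,0.0182,0,0.0257,-0.018,-0.365,-0.607,0.0182,0,0.0257]' >/dev/null
$J '[-0.399,-0.744,0.036,0.0177,0,0.0253,-0.399,-0.744,0.036,0.0177,0,0.0253]' >/dev/null
$J '[-0.458,-0.707,0.076,0.0176,0,0.0252,-0.458,-0.707,0.076,0.0176,0,0.0252,-0.458,-0.707,0.076,0.0176,0,0.0252,-0.458,-0.707,0.076,0.0176,0,0.0252]'
python3 - <<'E'
from h import *
f=grab("wrist"); save("w3",f); cv2.imwrite("pics/w3.png",f["img"]); X=cloud(f); im=f["img"]; s=manip.state()
hsv=cv2.cvtColor(im,cv2.COLOR_BGR2HSV).astype(int)
def rc(m): P=X[m]; print(len(P),np.round(np.median(P,0)*1000,1),cv2.minAreaRect((P[:,:2]*1000).astype(np.float32)))
reg=(abs(X[...,0]-.646)<.07)&(abs(X[...,1]-.041)<.06)
rc(reg&(X[...,2]>.129)&(X[...,2]<.141))
rc(reg&(X[...,2]>.110)&(X[...,2]<.120))
b=(hsv[...,0]>100)&(hsv[...,0]<125)&(hsv[...,1]>120)&(X[...,0]<.63)&(X[...,2]>.26)
P=X[b];print(len(P)); Q=rot(s["tool_rot"]); L=P-s["tool_pos"]; print("plate rel tcp, world",np.round(L.min(0)*1000,1),np.round(L.max(0)*1000,1),cv2.minAreaRect((L[:,:2]*1000).astype(np.float32)))
t=b&(X[...,2]>s["tool_pos"][2]-.0); print(np.percentile(L[:,2]*1000,[1,25,50,75,99]))
# plane of top face
hi=L[L[:,2]>np.percentile(L[:,2],30)]
print(s["tool_pos"],s["time"])
np.save("platepts.npy",L)
E
```

```text
time: 4.75
tool_pos: [0.5597, 0.039, 0.2774]
tool_rot: [0.299, -0.049, 0.953, 0.016]
contact_force: [-0.3, 0.3, -2.3]
gripper_width: 0.56
grasp_force: 63.4
2371 [637.   44.5 135.7] ((646.2821655273438, 45.25755310058594), (82.38125610351562, 50.05950164794922), 6.464550495147705)
1725 [606.8  36.6 115.5] ((643.3890991210938, 54.27394104003906), (100.99337005615234, 92.53539276123047), 0.48829954862594604)
5946
plate rel tcp, world [-31.4 -26.3  -6.1] [53.4 29.9 29.1] ((10.178871154785156, 2.2876243591308594), (81.34798431396484, 51.13072967529297), 6.355806350708008)
[-4.84644461  3.71882421  7.46082869  8.13142133  8.90545125]
[0.55975314 0.03922555 0.27807414] 4.8
```

View pics/w3.png

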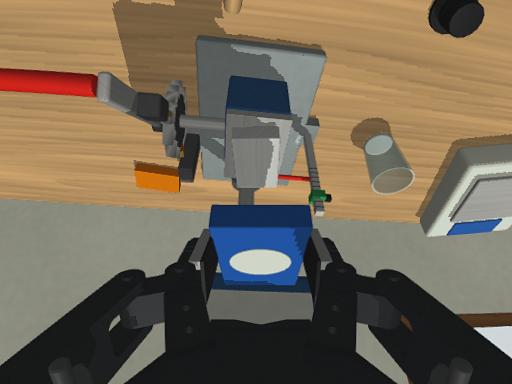

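Run:
```python
from h import *
L=np.load("platepts.npy")*1000
t=L[(L[:,2]>4)&(L[:,2]<13)]
A=np.c_[t[:,:2],np.ones(len(t))]
for _ in range(3):
    c,*_r=np.linalg.lstsq(A,t[:,2],rcond=None); k=abs(A@c-t[:,2])<1.5; A,t=A[k],t[k]
print("plate slope deg",np.degrees(c[:2]),c[2],len(t))
plan([([.575,.039,.20],pose(6.4,35)),([.6357,.0428,.160],pose(6.4,35))])
```

```text
plate slope deg [-0.73005612  0.0249065 ] 7.87528405939332 3872
(0.322, -0.019, 0.727, -0.0009, -0.0008, -0.0022, 'rows', 2)
-> [0.575 0.039 0.2  ]
(-0.268, -0.03, 0.676, -0.0, -0.0, -0.0, 'rows', 2)
-> [0.6357 0.0428 0.16  ]
```

The plate is level in the fingers to 0.7°. In the picture the spacer shows at (262,150), the pointer at (295,178) and the band at (320,197). Now I hover just above the spacer.

```bash
J="python3 -m jog"
$J '[0.322,-0.019,0.727,-0.0009,-0.0008,-0.0022,0.322,-0.019,0.727,-0.0009,-0.0008,-0.0022]' >/dev/null
$J '[-0.134,-0.015,0.338,0,0,0,-0.268,-0.03,0.676,0,0,0,-0.268,-0.03,0.676,0,0,0,-0.268,-0.03,0.676,0,0,0]'
cat > c.py <<'E'
from h import *
import sys
n=sys.argv[1]
f=grab("wrist"); save(n,f); s=manip.state(); X=cloud(f)*1000; im=f["img"]; T=s["tool_pos"]*1000; hsv=cv2.cvtColor(im,cv2.COLOR_BGR2HSV).astype(int)
cv2.imwrite(f"pics/{n}.png",cv2.resize(im[60:280,130:400],None,fx=2.4,fy=2.4)); print(s["time"],T,s["contact_force"])
a=np.radians(6.4); U=np.array([np.cos(a),np.sin(a)]); W=np.array([-U[1],U[0]])
D=X[...,:2]-T[:2]; l=D@U; w=D@W; z=X[...,2]
blue=(hsv[...,0]>100)&(hsv[...,0]<125)&(hsv[...,1]>120)
def rc(nm,m):
    P=np.c_[l[m],w[m]].astype(np.float32); print(nm,len(P),"z",np.round(np.median(z[m]),1),"l",np.round(np.percentile(P[:,0],[.5,99.5]),1),"w",np.round(np.percentile(P[:,1],[.5,99.5]),1),cv2.minAreaRect(P) if len(P)>5 else '')
reg=(abs(l)<80)&(abs(w)<45)
zt=T[2]+8
rc("platetop",reg&blue&(abs(z-zt)<3)); rc("platenear",reg&blue&(z<zt-4)&(z>zt-13)&(l<0))
rc("spacer vis",reg&~blue&(z>115.5+3)&(z<141)&(l<10))
rc("stagevis",reg&~blue&(abs(z-115.3)<2))
E
python3 c.py w4
```

```text
time: 5.55
tool_pos: [0.6371, 0.0422, 0.1637]
tool_rot: [0.302, -0.053, 0.952, 0.016]
contact_force: [-0.2, 0.7, -1.4]
gripper_width: 0.561
grasp_force: 63.3
5.6 [637.13922198  42.0389815  164.31507358] [-0.35541575 -0.52274754 -1.92452684]
platetop 4152 z 172.2 l [-29.   49.9] w [-22.8  25.6] ((10.667476654052734, 7.148500442504883), (62.666290283203125, 80.30116271972656), 89.56719207763672)
platenear 1497 z 164.0 l [-29.5 -26.8] w [-22.8  25.9] ((-27.980911254882812, 1.4759254455566406), (49.3839225769043, 3.7711355686187744), 89.86993408203125)
spacer vis 4934 z 135.4 l [-31.2   4.4] w [-22.5  26.5] ((-13.1504545211792, 2.0811023712158203), (50.21210479736328, 37.31769561767578), 89.65392303466797)
stagevis 3596 z 115.6 l [-46.3  33.7] w [-37.7  39.4] ((3.3647537231445312, 0.5750999450683594), (69.92664337158203, 93.62466430664062), 82.62826538085938)
```

View pics/w4.png

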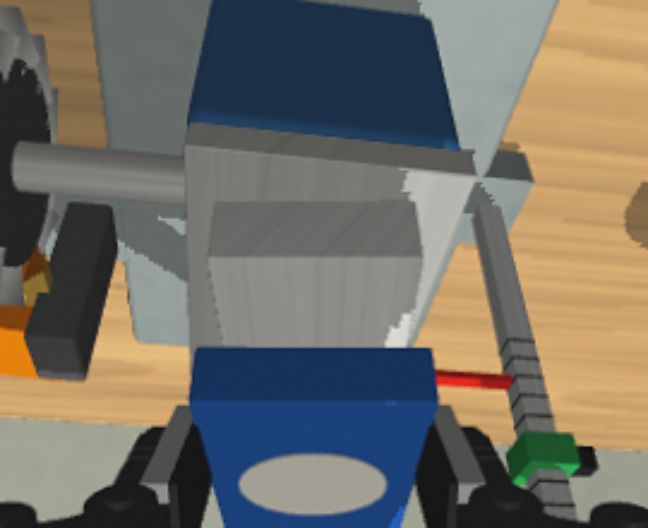

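```bash
cat > e.py <<'E'
from h import *
d=np.load("d_w4.npz"); X=d["X"]*1000; im=d["img"]; T=np.array([637.14,42.04,164.3]); hsv=cv2.cvtColor(im,cv2.COLOR_BGR2HSV).astype(int)
a=np.radians(6.4); U=np.array([np.cos(a),np.sin(a)]); W=np.array([-U[1],U[0]])
D=X[...,:2]-T[:2]; l=D@U; w=D@W; z=X[...,2]
blue=(hsv[...,0]>100)&(hsv[...,0]<125)&(hsv[...,1]>120)
for nm,m in(("plate",blue&(z>161)&(z<169)&(l<-20)&(l>-40)&(abs(w)<22)),("spacer",~blue&(z>122)&(z<131)&(l<-20)&(l>-45)&(abs(w-2)<22))):
    p=np.polyfit(w[m],l[m],1); print(nm,m.sum(),np.median(l[m]),"yaw",-np.degrees(p[0]), "at w=2",np.polyval(p,2))
top=~blue&(abs(z-135.4)<2.5)&(l>-27)&(l<0)&(abs(w)<40)
pt=blue&(abs(z-172.2)<2)&(l>-25)&(l<0)&(abs(w)<32)
for nm,m in(("spacer",top),("plate",pt)):
    ls=np.arange(-26,0,3); lo=[np.percentile(w[m&(l>=q)&(l<q+3)],1) for q in ls]; hi=[np.percentile(w[m&(l>=q)&(l<q+3)],99) for q in ls]
    print(nm,np.round(lo,1),np.round(hi,1))
E
python3 e.py
```

```text
plate 1243 -28.181284106513303 yaw -0.40086266937389126 at w=2 -28.15548607959999
spacer 869 -30.215702403584245 yaw 0.061030861654411524 at w=2 -30.20815744985849
spacer [-22.4 -22.  -21.9 -22.1 -22.2 -22.3 -22.1 -21.6 -22.3] [26.3 26.  26.4 26.2 26.4 26.  26.5 26.3 26.6]
plate [-22.7 -22.3 -22.4 -22.4 -22.2 -22.2 -22.1 -22.4 -22.2] [25.5 25.4 25.4 25.3 25.1 25.2 25.3 25.3 24.8]
```

Plate and spacer sides agree to within half a millimetre; the plate must move back 2 mm. Now I lower it.

```bash
python3 -m jog '[0,0,0,0,0,0,0,0,0,0,0,0]'
python3 - <<'E'
from h import *
for _ in range(2): s=manip.state(); print(s["tool_pos"])
plan([([.6351,.0423,.147],pose(6.5,35))])
E
```

```text
time: 5.85
tool_pos: [0.6371, 0.0417, 0.1641]
tool_rot: [0.303, -0.053, 0.951, 0.016]
contact_force: [-0.7, -0.6, -1.7]
gripper_width: 0.562
grasp_force: 63.4
[0.63707651 0.04166067 0.1640696 ]
[0.63707651 0.04166067 0.1640696 ]
(0.114, 0.009, 0.128, -0.001, 0.0017, -0.0006, 'rows', 1)
-> [0.6351 0.0423 0.147 ]
```

```bash
J="python3 -m jog"
$J '[0.06,0.005,0.064,0,0,0,0.114,0.009,0.128,0,0,0,0.114,0.009,0.128,0,0,0,0.114,0.009,0.128,0,0,0]'
$J '[0,0,0,0,0,0]'
python3 c.py w5 | cut -c1-150
```

```text
time: 6.35
tool_pos: [0.635, 0.0423, 0.1456]
tool_rot: [0.302, -0.053, 0.952, 0.016]
contact_force: [-0.5, -0.5, -1.2]
gripper_width: 0.565
grasp_force: 63.4
time: 6.48
tool_pos: [0.6353, 0.0423, 0.1463]
tool_rot: [0.302, -0.053, 0.952, 0.016]
contact_force: [-0.2, -0.2, -2.0]
gripper_width: 0.566
grasp_force: 63.4
6.525 [635.31336353  42.31908324 146.28248184] [ 1.70150789  0.072663   -2.11765636]
platetop 4287 z 154.8 l [-29.1  49.8] w [-23.   25.5] ((10.442977905273438, -3.6463146209716797), (60.364479064941406, 80.50128936767578), 89.47087097
platenear 1465 z 146.0 l [-29.4 -26.8] w [-22.9  25.7] ((-28.075759887695312, 1.2965450286865234), (3.3491668701171875, 49.43836975097656), 0.18296693
spacer vis 3188 z 130.9 l [-29.6 -19.6] w [-23.   25.8] ((-24.419971466064453, 1.3369007110595703), (10.88459300994873, 49.712249755859375), 0.3933732
stagevis 3507 z 115.6 l [-44.3  29.9] w [-37.3  38.8] ((1.2578086853027344, 0.4912910461425781), (69.6806869506836, 86.39850616455078), 82.60489654541
```

```bash
J="python3 -m jog"
$J '[0.009,0,0.012,0,0,0,0.017,0,0.025,0,0,0,0.017,0,0.025,0,0,0]' | sed -n '2p;4p'
$J '[0.009,0,0.012,0,0,0,0.009,0,0.012,0,0,0]'| sed -n '2p;4p'
$J '[0.006,0,0.008,0,0,0,0.006,0,0.008,0,0,0]'| sed -n '2p;4p'
```

```text
tool_pos: [0.6349, 0.0424, 0.1425]
contact_force: [0.5, 0.2, -1.8]
tool_pos: [0.635, 0.0423, 0.1413]
contact_force: [-0.4, -0.2, -1.3]
tool_pos: [0.6354, 0.0424, 0.141]
contact_force: [0.3, 0.1, -0.1]
```

```bash
J="python3 -m jog"
$J '[0.005,0,0.007,0,0,0,0.005,0,0.007,0,0,0]'| sed -n '2p;4p'
$J '[0,0,0,0,0,0,0,0,0,0,0,0,0,0,0,0,0,0,0,0,0,0,0,0]' 68
python3 c.py w6 | cut -c1-150
```

```text
tool_pos: [0.6359, 0.0423, 0.141]
contact_force: [-2.7, 1.3, 4.8]
time: 8.15
tool_pos: [0.6349, 0.0423, 0.1392]
tool_rot: [0.302, -0.053, 0.952, 0.016]
contact_force: [-0.0, -0.1, 0.4]
gripper_width: 0.8
grasp_force: 0.0
8.2 [634.91591656  42.34450236 139.24877345] [ 0.51552625 -0.80760997  0.863965  ]
platetop 4485 z 149.5 l [-28.9  49.9] w [-23.1  25.4] ((10.813671112060547, 1.072113037109375), (49.54801559448242, 80.71663665771484), 89.77094268798
platenear 1207 z 139.9 l [-29.1 -26.3] w [-22.9  25.5] ((-27.740751266479492, 1.283041000366211), (49.23040008544922, 3.4434781074523926), 89.63244628
spacer vis 2613 z 127.9 l [-29.3 -26.7] w [-23.2  25.8] ((-27.931915283203125, 1.4016075134277344), (3.023116111755371, 49.927513122558594), 0.1493885
stagevis 3605 z 115.6 l [-44.1  49.6] w [-39.   38.7] ((9.08639144897461, -0.7388153076171875), (69.44403076171875, 101.08582305908203), 82.4560241699
```

View pics/w6.png

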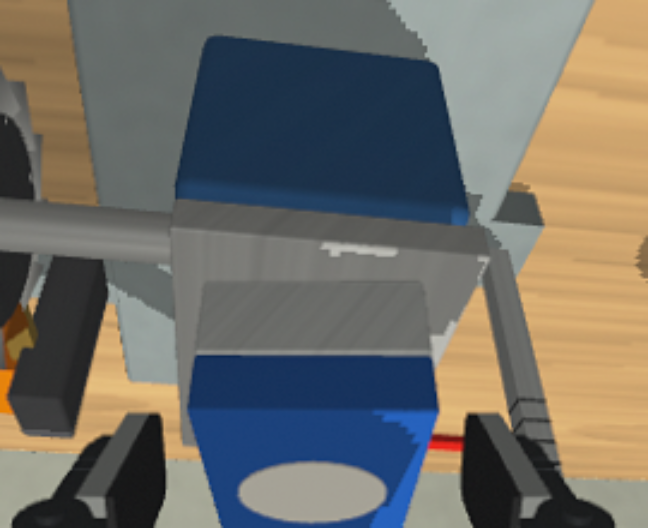

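The plate now lies flush on the spacer: top at 149.5 mm, edges agreeing to half a millimetre, fingers clear on both sides. I retreat and plan the way to the lever bar.

```bash
J="python3 -m jog"
$J '[0,0,-0.5,0,0,0,0,0,-1,0,0,0,0,0,-1,0,0,0,0,0,-1,0,0,0]' | sed -n '2p;4p'
python3 - <<'E'
from h import *
a=np.radians(-1.3); y=np.array([np.cos(a),np.sin(a),0]); z=np.array([0,0,-1.]); V=R.from_matrix(np.stack([np.cross(y,z),y,z],1))
plan([([.47,-.06,.30],R.from_matrix(V.as_matrix())),([.5345,-.148,.25],V)])
f=grab("side"); save("side2",f); X=cloud(f)*1000; im=f["img"]; hsv=cv2.cvtColor(im,cv2.COLOR_BGR2HSV).astype(int); H,S=hsv[...,0],hsv[...,1]
red=((H<7)|(H>173))&(S>110); near=(abs(X[...,0]-690)<40)&(X[...,2]>90)&(X[...,1]>75)&(X[...,1]<140)
P=X[red&near]; print("ptr",len(P),np.round(np.percentile(P,[5,50,95],axis=0),1).tolist())
g=(H>40)&(H<85)&(S>90)&near; P=X[g]; print("band",len(P),np.round(np.percentile(P,[3,50,97],axis=0),1).tolist())
c=np.array([np.nan])
ys,xs=np.where(g); print(xs.min(),xs.max(),ys.min(),ys.max()); cv2.imwrite("pics/b.png",cv2.resize(im[ys.min()-25:ys.max()+45,xs.min()-30:xs.max()+60],None,fx=7,fy=7,interpolation=cv2.INTER_CUBIC)[:600,:800])
E
```

```text
tool_pos: [0.5775, 0.0361, 0.2209]
contact_force: [0.1, -0.0, -1.1]
(0.252, -0.419, -0.661, 0.0829, 0.0728, 0.2617, 'rows', 5)
(-0.08, -0.656, -0.49, 0.0828, 0.0729, 0.2618, 'rows', 5)
-> [ 0.47 -0.06  0.3 ]
(-0.865, 0.665, 0.5, 0.0, -0.0001, -0.0, 'rows', 2)
-> [ 0.5345 -0.148   0.25  ]
ptr 19 [[688.3, 75.4, 109.9], [690.6, 98.6, 113.9], [693.7, 114.1, 117.7]]
band 23 [[681.8, 116.0, 138.1], [686.2, 131.0, 145.5], [700.3, 134.9, 153.2]]
198 205 222 227
```

View pics/b.png

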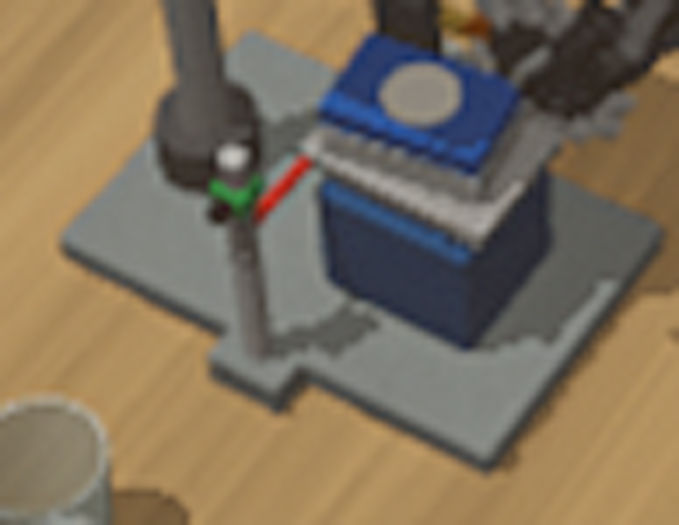

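The crop confirms the stacked plates, with the pointer just below the band. For heights I use the nearer wrist data already saved.

```bash
J="python3 -m jog"
python3 - <<'E'
from h import *
for n in("w3","w4","w5"):
    d=np.load(f"d_{n}.npz"); X=d["X"]*1000; hsv=cv2.cvtColor(d["img"],cv2.COLOR_BGR2HSV).astype(int); H,S=hsv[...,0],hsv[...,1]
    near=(abs(X[...,0]-690)<30)&(X[...,2]>95)&(X[...,1]>75)&(X[...,1]<150)
    P=X[((H<7)|(H>173))&(S>120)&near]; print(n,"ptr",len(P),np.round(np.percentile(P,[5,50,95],axis=0),1).tolist())
    P=X[(H>40)&(H<85)&(S>90)&near]; print(n,"band",len(P),np.round(np.percentile(P,[2,50,98],axis=0),1).tolist()); print(np.histogram(P[:,2],np.arange(130,162,2))[0], np.median(P[P[:,0]<np.percentile(P[:,0],25)],0))
E
$J '[0.252,-0.419,-0.661,0.0829,0.0728,0.2617,0.252,-0.419,-0.661,0.0829,0.0728,0.2617,0.252,-0.419,-0.661,0.0829,0.0728,0.2617,0.252,-0.419,-0.661,0.0829,0.0728,0.2617,0.252,-0.419,-0.661,0.0829,0.0728,0.2617]' 60 >/dev/null
$J '[-0.08,-0.656,-0.49,0.0828,0.0729,0.2618,-0.08,-0.656,-0.49,0.0828,0.0729,0.2618,-0.08,-0.656,-0.49,0.0828,0.0729,0.2618,-0.08,-0.656,-0.49,0.0828,0.0729,0.2618,-0.08,-0.656,-0.49,0.0828,0.0729,0.2618]' >/dev/null
$J '[-0.865,0.665,0.5,0,0,0,-0.865,0.665,0.5,0,0,0,-0.865,0.665,0.5,0,0,0,-0.865,0.665,0.5,0,0,0]'
python3 - <<'E'
from h import *
f=grab("wrist"); save("w7",f); X=cloud(f)*1000; hsv=cv2.cvtColor(f["img"],cv2.COLOR_BGR2HSV).astype(int)
m=((hsv[...,0]<7)|(hsv[...,0]>173))&(hsv[...,1]>150)&(X[...,2]>120)&(X[...,2]<230)&(X[...,1]<-60)
P=X[m]; print(len(P),np.round(np.percentile(P,[2,50,98],axis=0),1).tolist(),cv2.minAreaRect(P[:,:2].astype(np.float32)))
print(manip.state()["joint_pos"])
E
```

```text
w3 ptr 137 [[687.2, 80.0, 109.9], [688.8, 97.9, 112.0], [692.6, 118.4, 113.1]]
w3 band 179 [[681.5, 117.2, 136.0], [683.2, 124.1, 143.9], [696.2, 137.6, 147.6]]
[ 1  0  3 19 23 21 24 26 61  0  1  0  0  0  0] [682.1625187  125.54889651 141.33349636]
w4 ptr 188 [[687.3, 94.4, 109.6], [688.7, 106.8, 112.1], [692.2, 119.6, 112.8]]
w4 band 482 [[681.1, 117.7, 135.7], [682.9, 123.0, 142.4], [697.7, 136.6, 146.9]]
[  0   0  18  68  69  75  65  85 102   0   0   0   0   0   0] [681.68914308 124.96895507 140.88604869]
w5 ptr 123 [[687.1, 100.5, 109.7], [688.4, 112.4, 111.5], [692.9, 120.1, 112.2]]
w5 band 290 [[681.2, 118.7, 135.2], [682.3, 127.4, 140.6], [683.9, 135.5, 146.2]]
[ 2  0 21 59 50 50 51 45 12  0  0  0  0  0  0] [681.57568541 127.32428772 141.58613292]
time: 10.5
tool_pos: [0.5344, -0.1477, 0.2485]
tool_rot: [-0.002, 0.715, 0.699, -0.0]
contact_force: [0.6, 0.0, -0.0]
gripper_width: 0.702
grasp_force: 0.0
2201 [[526.4, -171.4, 176.7], [533.8, -122.9, 181.8], [541.2, -81.8, 183.8]] ((533.5847778320312, -127.43141174316406), (93.97484588623047, 15.127323150634766), 88.93046569824219)
[-4.03612013e-01 -1.25344446e-01  1.75557409e+00  5.16596198e-04
  1.51235219e+00 -3.81400063e-01]
```

```bash
J="python3 -m jog"
$J '[0,-0.01,0.45,0,0,0,0,-0.01,0.9,0,0,0,0,-0.01,0.9,0,0,0,0,-0.01,0.9,0,0,0]' | sed -n '2p;4p'
$J '[0,-0.01,0,0,0,0,0,0,0,0,0,0,0,0,0,0,0,0,0,0,0,0,0,0,0,0,0,0,0,0,0,0,0,0,0,0,0,0,0,0,0,0]' 8
python3 - <<'E'
import numpy as np
px,pz,r=640,70,150
for name,fs in(("up from 45.4",[45.4,38,31,24,17,15]),("down",[15,25,35,45,55,65,74]),("up",[74,65,55,45,35,25,15])):
    print(name)
    f0=np.radians(fs[0])
    for f in fs[1:]:
        f=np.radians(f); dx=-r*(np.sin(f)-np.sin(f0)); dz=r*(np.cos(f)-np.cos(f0)); print(round(dx/100,3),round(-dz/100,3))
E
```

```text
tool_pos: [0.5347, -0.1479, 0.1629]
contact_force: [0.2, 0.3, 0.9]
time: 11.92
tool_pos: [0.5329, -0.1483, 0.1617]
tool_rot: [-0.001, 0.715, 0.699, -0.001]
contact_force: [-6.2, 0.4, 7.3]
gripper_width: 0.159
grasp_force: 58.4
up from 45.4
0.145 -0.129
0.295 -0.233
0.458 -0.317
0.629 -0.381
0.68 -0.396
down
-0.246 0.089
-0.472 0.22
-0.672 0.388
-0.84 0.589
-0.971 0.815
-1.054 1.035
up
0.082 -0.22
0.213 -0.447
0.381 -0.647
0.582 -0.815
0.808 -0.946
1.054 -1.035
```

```bash
J="python3 -m jog"
$J '[0,0.145,-0.129,0,0,0,0,0.295,-0.233,0,0,0,0,0.458,-0.317,0,0,0,0,0.629,-0.381,0,0,0,0,0.68,-0.396,0,0,0,0,0.68,-0.396,0,0,0]'
```

```text
time: 12.68
tool_pos: [0.5988, -0.1495, 0.203]
tool_rot: [-0.003, 0.715, 0.699, -0.003]
contact_force: [-16.7, 2.4, 16.4]
gripper_width: 0.163
grasp_force: 61.1
```

```bash
J="python3 -m jog"
$J '[0,-0.246,0.089,0,0,0,0,-0.472,0.22,0,0,0,0,-0.672,0.388,0,0,0]' | sed -n '1,2p;4,5p'
$J '[0,-0.168,0.201,0,0,0,0,-0.299,0.427,0,0,0,0,-0.382,0.647,0,0,0,0,-0.382,0.647,0,0,0]'| sed -n '1,2p;4,5p'
```

```text
time: 13.05
tool_pos: [0.5376, -0.1485, 0.1657]
contact_force: [5.8, 1.3, 3.7]
gripper_width: 0.16
time: 13.55
tool_pos: [0.4974, -0.1477, 0.0962]
contact_force: [6.2, -2.0, -4.4]
gripper_width: 0.16
```

```bash
J="python3 -m jog"
$J '[0,0.0,0.03,0,0,0,0,0.0,0.03,0,0,0]'| sed -n '1,2p;4,5p'
$J '[0,0.082,-0.19,0,0,0,0,0.213,-0.417,0,0,0,0,0.381,-0.617,0,0,0]'| sed -n '1,2p;4,5p'
$J '[0,0.2,-0.168,0,0,0,0,0.427,-0.299,0,0,0,0,0.672,-0.388,0,0,0,0,0.672,-0.388,0,0,0]'| sed -n '1,2p;4,5p'
python3 - <<'E'
from h import *
f=grab("side"); X=cloud(f)*1000; hsv=cv2.cvtColor(f["img"],cv2.COLOR_BGR2HSV).astype(int)
b=(hsv[...,0]>100)&(hsv[...,0]<125)&(hsv[...,1]>120)&(abs(X[...,0]-646)<36)&(abs(X[...,1]-43)<22)&(X[...,2]>135)&(X[...,2]<200)
print("plate top",b.sum(),np.percentile(X[b][:,2],[25,50,75]))
E
```

```text
time: 13.8
tool_pos: [0.4972, -0.1478, 0.0951]
contact_force: [-1.7, -0.0, 6.7]
gripper_width: 0.158
time: 14.18
tool_pos: [0.5278, -0.1483, 0.1542]
contact_force: [-22.2, -3.0, 10.6]
gripper_width: 0.158
time: 14.68
tool_pos: [0.5989, -0.1497, 0.1984]
contact_force: [-22.7, 1.8, 20.6]
gripper_width: 0.16
plate top 157 [157.74643943 159.52627514 161.13210942]
```

One notch worked: the plate top rose from about 151 to 159.5 mm in the side camera. Next two more strokes.

```bash
J="python3 -m jog"; o(){ sed -n '2p;4,5p'; }
$J '[0,0,-0.02,0,0,0]' | o
for i in 2 3; do
$J '[0,-0.246,0.089,0,0,0,0,-0.472,0.22,0,0,0,0,-0.672,0.388,0,0,0]' >/dev/null
$J '[0,-0.168,0.201,0,0,0,0,-0.299,0.427,0,0,0,0,-0.382,0.677,0,0,0,0,-0.382,0.677,0,0,0,0,-0.382,0.677,0,0,0]'| o
$J '[0,0.082,-0.22,0,0,0,0,0.213,-0.447,0,0,0,0,0.381,-0.647,0,0,0]'| o
$J '[0,0.2,-0.168,0,0,0,0,0.427,-0.299,0,0,0,0,0.672,-0.418,0,0,0,0,0.672,-0.418,0,0,0]'| o
done
python3 - <<'E'
from h import *
f=grab("side"); X=cloud(f)*1000; hsv=cv2.cvtColor(f["img"],cv2.COLOR_BGR2HSV).astype(int); H,S=hsv[...,0],hsv[...,1]
b=(H>100)&(H<125)&(S>120)&(abs(X[...,0]-646)<36)&(abs(X[...,1]-43)<22)&(X[...,2]>135)&(X[...,2]<210)
print("plate top",b.sum(),np.percentile(X[b][:,2],[25,50,75]))
near=(abs(X[...,0]-690)<40)&(X[...,2]>90)&(X[...,1]>75)&(X[...,1]<140)
P=X[((H<7)|(H>173))&(S>110)&near]; print("ptr",len(P),np.round(np.percentile(P,[5,50,95],axis=0),1).tolist())
f=grab("wrist"); cv2.imwrite("pics/w8.png",f["img"]); save("w8",f)
E
```

```text
tool_pos: [0.5989, -0.1496, 0.1985]
contact_force: [-14.0, 0.8, 7.5]
gripper_width: 0.158
tool_pos: [0.4976, -0.1475, 0.0901]
contact_force: [5.2, -1.4, -2.8]
gripper_width: 0.164
tool_pos: [0.532, -0.1481, 0.1529]
contact_force: [-0.3, -3.2, -9.0]
gripper_width: 0.16
tool_pos: [0.5988, -0.1493, 0.1978]
contact_force: [-15.0, 0.8, 11.3]
gripper_width: 0.16
tool_pos: [0.4971, -0.1473, 0.0903]
contact_force: [4.2, -2.0, 0.9]
gripper_width: 0.162
tool_pos: [0.5297, -0.1479, 0.1522]
contact_force: [-11.6, -2.3, 2.6]
gripper_width: 0.161
tool_pos: [0.5989, -0.1494, 0.1998]
contact_force: [-19.7, 3.0, 19.5]
gripper_width: 0.164
plate top 159 [173.87039837 176.03297223 177.76576557]
ptr 19 [[687.2, 77.0, 134.6], [691.2, 90.0, 137.3], [695.4, 104.6, 143.5]]
```

Three notches make 24 mm of rise, with the pointer about 6 mm below the band's middle. A fourth brings it to about +2 mm, so I make that last stroke.

```bash
J="python3 -m jog"; o(){ sed -n '2p;4,5p'; }
$J '[0,-0.246,0.089,0,0,0,0,-0.472,0.22,0,0,0,0,-0.672,0.388,0,0,0]' >/dev/null
$J '[0,-0.168,0.201,0,0,0,0,-0.299,0.427,0,0,0,0,-0.382,0.677,0,0,0,0,-0.382,0.677,0,0,0,0,-0.382,0.677,0,0,0]'| o
$J '[0,0.082,-0.22,0,0,0,0,0.213,-0.447,0,0,0,0,0.381,-0.647,0,0,0]'| o
$J '[0,0.2,-0.168,0,0,0,0,0.427,-0.299,0,0,0,0,0.672,-0.418,0,0,0,0,0.672,-0.418,0,0,0,0,0.672,-0.418,0,0,0]'| o
$J '[0,-0.03,0,0,0,0,0,-0.03,0,0,0,0,0,-0.03,0,0,0,0,0,-0.03,0,0,0,0]' 50 | o
$J '[0,0,-0.3,0,0,0,0,0,-0.6,0,0,0,0,0,-0.9,0,0,0,0,0,-0.9,0,0,0]' | o
python3 - <<'E'
from h import *
a=np.radians(0); 
plan([([.46,-.10,.34],rot(manip.state()["tool_rot"])),([.53,.05,.28],pose(6.4,35))])
E
```

```text
tool_pos: [0.497, -0.1473, 0.0901]
contact_force: [5.5, -0.6, -0.6]
gripper_width: 0.163
tool_pos: [0.5298, -0.1479, 0.1522]
contact_force: [-11.6, -1.3, 2.8]
gripper_width: 0.163
tool_pos: [0.5989, -0.1493, 0.1997]
contact_force: [-16.6, 3.4, 18.1]
gripper_width: 0.161
tool_pos: [0.5981, -0.1494, 0.1953]
contact_force: [0.0, -0.1, 0.0]
gripper_width: 0.587
tool_pos: [0.5996, -0.15, 0.2892]
contact_force: [-0.1, -0.9, 0.3]
gripper_width: 0.586
(0.233, -0.702, -0.259, 0.0, 0.0, 0.0, 'rows', 2)
(0.234, -0.702, -0.258, 0.0, 0.0, 0.0, 'rows', 2)
-> [ 0.46 -0.1   0.34]
(0.758, 0.331, 0.301, -0.0822, -0.0712, -0.2621, 'rows', 5)
(0.36, 0.739, 0.314, -0.0821, -0.0712, -0.2621, 'rows', 5)
-> [0.53 0.05 0.28]
```

Then I go back to a view pose to check the stage, plates, pointer and lever.

```bash
J="python3 -m jog"
$J '[0.233,-0.702,-0.259,0,0,0,0.233,-0.702,-0.259,0,0,0]' >/dev/null
$J '[0.234,-0.702,-0.258,0,0,0,0.234,-0.702,-0.258,0,0,0]' >/dev/null
$J '[0.758,0.331,0.301,-0.0822,-0.0712,-0.2621,0.758,0.331,0.301,-0.0822,-0.0712,-0.2621,0.758,0.331,0.301,-0.0822,-0.0712,-0.2621,0.758,0.331,0.301,-0.0822,-0.0712,-0.2621,0.758,0.331,0.301,-0.0822,-0.0712,-0.2621]' >/dev/null
$J '[0.36,0.739,0.314,-0.0821,-0.0712,-0.2621,0.36,0.739,0.314,-0.0821,-0.0712,-0.2621,0.36,0.739,0.314,-0.0821,-0.0712,-0.2621,0.36,0.739,0.314,-0.0821,-0.0712,-0.2621,0.36,0.739,0.314,-0.0821,-0.0712,-0.2621,0.36,0.739,0.314,-0.0821,-0.0712,-0.2621,0.36,0.739,0.314,-0.0821,-0.0712,-0.2621]' | sed -n '1,4p'
python3 - <<'E'
from h import *
f=grab("wrist"); save("w9",f); cv2.imwrite("pics/w9.png",f["img"]); X=cloud(f)*1000; hsv=cv2.cvtColor(f["img"],cv2.COLOR_BGR2HSV).astype(int); H,S=hsv[...,0],hsv[...,1]
near=(abs(X[...,0]-690)<30)&(X[...,2]>95)&(X[...,1]>75)&(X[...,1]<150)
P=X[((H<7)|(H>173))&(S>120)&near]; print("ptr",len(P),np.round(np.percentile(P,[5,50,95],axis=0),1).tolist())
P=X[(H>40)&(H<85)&(S>90)&near]; print("band",len(P),np.round(np.percentile(P,[2,50,98],axis=0),1).tolist())
reg=(abs(X[...,0]-646)<60)&(abs(X[...,1]-43)<40)
m=reg&(X[...,2]>178)&(X[...,2]<186)&(H>100)&(H<125); P=X[m]; print("plate",len(P),np.median(P[:,2]),cv2.minAreaRect(P[:,:2].astype(np.float32)))
t=P[abs(P[:,2]-np.median(P[:,2]))<2]; c=np.linalg.lstsq(np.c_[t[:,:2],np.ones(len(t))],t[:,2],rcond=None)[0]; print("slope",np.degrees(c[:2]))
m=((H<7)|(H>173))&(S>150)&(X[...,1]<-70); P=X[m]; print("bar",len(P),np.round(np.percentile(P,[2,50,98],axis=0),1).tolist() if len(P) else '')
E
```

```text
time: 23.7
tool_pos: [0.5284, 0.0505, 0.2765]
tool_rot: [0.297, -0.052, 0.953, 0.018]
contact_force: [0.0, -0.4, 0.8]
ptr 114 [[687.0, 79.9, 142.0], [688.7, 97.4, 144.0], [692.7, 115.3, 145.0]]
band 142 [[681.4, 118.4, 135.6], [683.0, 125.3, 143.5], [696.5, 137.4, 147.3]]
plate 1497 181.7586090246772 ((646.5076904296875, 45.01129913330078), (82.02845764160156, 49.84184646606445), 6.0381178855896)
slope [0.20916221 0.00101049]
bar 1767 [[590.2, -166.4, 210.7], [593.1, -122.7, 219.0], [601.9, -81.9, 223.0]]
```

View pics/w9.png

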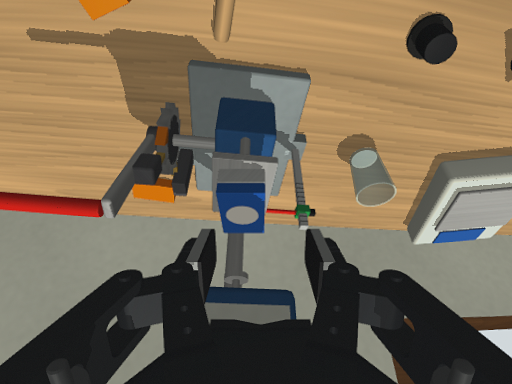

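The plates are stacked flush at (242,210), the pointer at (290,211) meets the green band at (304,211) about 2 mm above its middle, and the lever is fully up with the gripper clear. Handing in.

```bash
python3 -c "
from plant import manip
print(manip.job_done())"
```

```text
the job is handed in; nothing more can be done
None
```

The job is handed in: the blue plate lies square and flush on the spacer, four notches put the pointer about 2 mm above the green band's middle, the lever is fully up, and the robot was touching nothing when I handed it in at about 24 s.

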